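Hitch the draw hook to the tube sledge and pull the sledge out of its drying bay

TASK

Take the steel draw hook by its black grip and push its mouth onto the upright headed tow pin of the tube sledge, pressing on after the sledge has run back against its stop, until the sprung latch flips shut behind the pin. Then draw the sledge by the hook fully out of the bay to its front stop and leave the hook lying hitched to the pin with the latch shut. Do not touch the bay, the sledge or the tubes with the fingers, do not ram the hook, and leave the loose dropper bottle and black-lidded jar beside the hook where they stand.

Things in the scene. Friction and masses are not known exactly. Their poses are not given: they have to be found in the camera images.
- draw_hook: Loose flat steel draw hook, 12 mm thick, about 0.22 kg, lying on the worktop. Origin: underside, below the middle of its grip; x points along the shank to the mouth, z up. It reaches from x = -50 mm (heel) to x = 162 mm (lips of the mouth) and is at most 54 mm wide. Carry it level, its underside 18 to 32 mm above the worktop, to push it on the pin along the bay's +x.
- hook_grip (a point): Middle of the hook's black upright grip, 34 mm above the hook's underside. The grip is a web 16 mm wide (hook's y) up to 52 mm above the underside, between two end flanges 30 mm wide that leave 37 mm clear along the hook's x. Take it from above, fingers closing along the hook's y.
- hook_seat (a point): Where the pin's axis lies when seated: x = 106, y = 0, z = 6 mm in the hook's frame. The slot is 14.6 mm wide, open at both faces and towards +x, from the throat wall at x = 100 to x = 131 mm; beyond, two lips flare to about 35 mm apart at x = 160 mm.
- latch (a joint): Sprung dark tongue across the hook's slot at x = 131 mm, pivoted at y = +11.5 mm. 0 = shut (it cannot open outward), grows to 1.35 rad as it swings in to the throat. The pin opens it with about 6 N at first, up to 15 N with friction; it flips shut once the pin's axis is at x = 108 mm or less, and then holds the pin between x = 106 and 123 mm.
- bay: Fixed drying bay: grey base plate 270 x 126 x 8 mm with two rails, white hood 145 mm long, 120 mm wide, 152 mm tall over its rear. Origin on the worktop, on the centre line; the plate spans x = -73 to 197 mm, the hood x = 47 to 192 mm. The hood's mouth faces the bay's -x, along which the sledge comes out. It carries the sledge with a rack of tubes.
- tow_pin (a point): Point on the axis of the sledge's upright tow pin, 28 mm above the worktop; moves with the sledge. The steel pin, 12 mm in diameter, is free from 17 mm (top of the sledge's 30 mm wide tongue, which reaches 30 mm ahead of the pin) up to a 24 mm wide head at 46 to 53 mm above the worktop. 70 mm are free behind the pin before the sledge's plate.
- sledge (a joint): Travel of the sledge: 0 m = back against its rear stop, grows as it is drawn out along the bay's -x, 0.12 m = at its front stop. It starts 0.020 to 0.045 m out and slides at about 3 N, less than the latch needs, so pushing on the pin first runs the sledge back to the rear stop, and only there does the latch give.
- cream_bottle: black-banded white dropper bottle with a white cap, 24 mm wide, 66 mm tall, loose; origin under its middle
- black_jar: white specimen jar with a black lid, 71 mm wide, 66 mm tall, loose; origin under its middle

How it is judged:
By the outcome, as a careful person would: the job done as asked, in the order asked, and still so for the second after the job is handed in, with the robot touching nothing.
It also fails if it takes over 45 s, if anything falls off the work surface, if the arm or the gripper's body presses on something with over 40 N, if the wrist force passes 120 N, or if a joint passes its speed limit or range.

ROBOT

A 7-joint arm with a two-finger parallel gripper is mounted at the origin on the work surface; the furniture and walls round the work are solid. World frame = base frame: x ahead of the robot, y to its left, z up, the work surface at z = 0. Lengths are in m, angles in rad, forces in N, time in s.
With the tool pointing down it reaches from about 0.425 to 0.875 m from the base axis. Payload 9.9 kg.
Tool frame: the origin (TCP) lies at the very end of the fingers, on their centre line; the grasp point (between the pads) lies 19 mm behind it (arm.grip_depth is the z of the grasp point in the tool frame, in m); z points along the fingers, y is the direction in which the jaws open and shut (so a half turn about z gives the same grasp; the last joint's range is limited). The gripper opens to 85 mm and grips with 20 to 120 N. Pads are 22 mm wide; open, the fingers measure 114 mm over their backs; the gripper's body (76 mm by 85 mm) begins 54 mm behind the grasp point. The pads swing forward as they close: fully open they stand 13 mm farther back than shut.
Start: joints at [-1.312, 0.576, 0.025, 1.437, -0.015, 1.129, -0.057], TCP at [0.227, 0.636, 0.231] pointing down, gripper open.
Joint ranges: [-2.76, 2.76], [-0.34, 2.15], [-1.52, 1.57], [0.19, 2.46], [-1.09, 4.23], [0.17, 1.99], [-2.82, 2.82]. Speed limits (rad/s): [2.22, 2.22, 3.01, 3.01, 3.14, 3.14, 3.14].

INTERFACE

Orientations are given as a rotation vector (axis times angle).
In Python, from cell import arm gives the robot as it stands. The module is installed in compiled form; this text tells all that it offers.
- The arm moves only by the tool servo_tool, never from a script. Its arguments are lists of equal length, an entry for each row: "slide": the shift along the tool's x, y, z in mm, a list of three; "twist": the turn about the tool's z in rad; "claw": the gripper's target within -1 to 1 (fully open at 1, half-way at 0, shut at -1). In form: {"slide": [[tx, ty, tz], ...], "twist": [twist, ...], "claw": [claw, ...]}. A call has 1 to 5 rows; each row shifts and turns the commanded pose from where the row before left it, along the tool's axes as they then stand; what a row does not reach is not made up. A row lasts 1/8 s, in which the tool goes at most 62.5 mm and 10.7 degrees, less where a joint would pass 70% of its speed; a pose out of reach is approached as far as the arm can. A call with a gripper value outside its range is refused whole. The fingers move at their own pace and stop on an object; "grip_force" is the grip in N (left out, the last holds). Time passes only in rows, so rows that do not move let the fingers close. It gives the time, the measured TCP pose, the force and the opening at its end, in the units of the state.
- arm.state(): the state, without advancing time (a new reading comes with each control period).
- arm.read_camera(name): name is "scene" or "top" or "wrist"; returns (picture, depth): 384x512x3 uint8, red, green, blue; 384x512 float32, m along the optical axis (not along the pixel's ray), 0 where there is no reading.
- arm.camera_params(name): a dict with "K" (3x3 intrinsics, pixels), "D" ([k1, k2, p1, p2, k3] as OpenCV has them; the pictures are not rectified), "R" (3x3) and "t" (3): a world point X has camera coordinates R X + t. Camera axes: x right, y down, z forward; pixel columns grow to the right and rows downward; lengths in m; the calibration is good to about 2 mm. A picture is of the moment at which its call begins: read the wrist's pose just before it. camera_params takes no time and is no camera call; for the wrist camera it gives the pose at the moment of the call.
- arm.job_done(): hands the job in, once; it reports no verdict.
The state is a dict: "time": time; "joint_positions": joint angles; "dq": joint speeds; "joint_efforts": joint torques, N m; "ee_pos": TCP position; "tcp_rot": TCP orientation; "ft_force": force on the tool from outside, world axes, zero at the start; "moment": the same for the moment, N m; "opening": finger opening in m.
Only numpy, scipy, OpenCV 4.12 (cv2) and the standard library are available. Lean on these libraries where they do the work, as an engineer would, in place of code of your own. Each camera call takes 0.05 s, during which the arm holds its last target.

## Working session

There is one attempt and no reset: what is moved stays moved. The work goes in short steps, Python scripts to look and compute and a tool call to move; the robot and the scene stay as the last step left them, time stands still between calls to the robot, and variables do not carry over. Pictures are saved under pics/ and viewed, and the job is handed in when it is done.

Besides the shell and the picture viewer there is one more tool, called after "Call:" as name(argument=value, ...) on one line, values as JSON. servo_tool: Moves the arm, as the interface text tells. Its arguments: {"type":"object","properties":{"slide":{"type":"array","items":{"type":"array","items":{"type":"number"}}},"twist":{"type":"array","items":{"type":"number"}},"claw":{"type":"array","items":{"type":"number"}},"grip_force":{"type":"number"}},"required":["slide","twist","claw"]}

```bash
mkdir -p pics; cat > h.py <<'E'
import numpy as np, cv2
from cell import arm
def snap(n,f):
    p=arm.camera_params(n); im,d=arm.read_camera(n)
    cv2.imwrite('pics/'+f+'.png',im[:,:,::-1]); np.savez('pics/'+f+'.npz',im=im,d=d,**{k:np.array(p[k]) for k in 'KDRt'})
    return im,d,p
def load(f): return np.load('pics/'+f+'.npz')
def ray(p,uv):
    u=cv2.undistortPoints(np.array(uv,float).reshape(-1,1,2),np.array(p['K']),np.array(p['D'])).reshape(-1,2)
    R=np.array(p['R']);t=np.array(p['t'])
    return -R.T@t, np.c_[u,np.ones(len(u))]@R
def plane(p,uv,z):
    o,d=ray(p,uv); return o+d*((z-o[2])/d[:,2])[:,None]
def cloud(p,d):
    h,w=d.shape; uv=np.stack(np.meshgrid(np.arange(w),np.arange(h)),-1).reshape(-1,2)
    o,r=ray(p,uv); return (o+r*d.reshape(-1,1)).reshape(h,w,3)
def proj(p,X):
    R=np.array(p['R']);return cv2.projectPoints(np.array(X,float).reshape(-1,1,3),cv2.Rodrigues(R)[0],np.array(p['t']),np.array(p['K']),np.array(p['D']))[0].reshape(-1,2)
E
python3 - <<'E'
from h import *
s=arm.state();print(s)
for n in('scene','top','wrist'):
    snap(n,n+'0')
print(arm.grip_depth)
E
```

```text
{'time': 0.0, 'joint_positions': array([-1.31177643,  0.57652333,  0.02484549,  1.4379667 , -0.01501494,
        1.12900854, -0.05652428]), 'dq': array([ 3.04319132e-04, -5.95034488e-05,  9.93251344e-04, -2.84262654e-04,
       -9.81752984e-04, -4.17266577e-04, -3.71008982e-04]), 'joint_efforts': array([-1.08079907e-04, -7.65776968e+01,  2.24994712e+00, -2.85974550e+01,
        1.51422608e-02,  1.27871582e-02, -3.37304618e-05]), 'ee_pos': array([0.22672656, 0.63526524, 0.23042789]), 'tcp_rot': array([-5.35827716e-01, -3.09533908e+00,  2.68227187e-03]), 'ft_force': array([ 0.15584706,  0.72020836, -0.25560278]), 'moment': array([ 0.00634996, -0.02499783,  0.00642908]), 'opening': 0.08524715819864621}
-0.0187
```

View pics/top0.png

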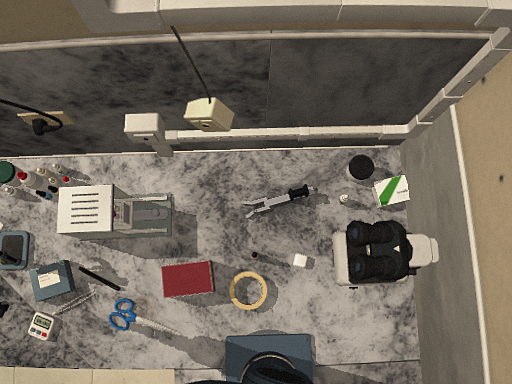

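View pics/scene0.png

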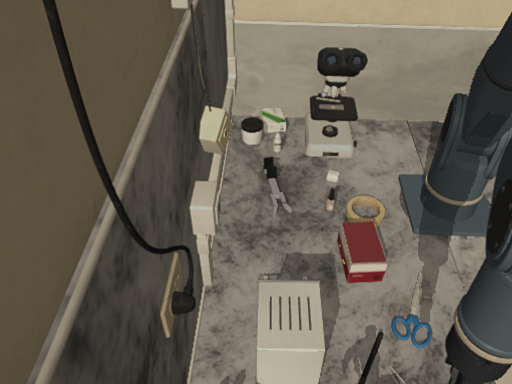

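View pics/wrist0.png

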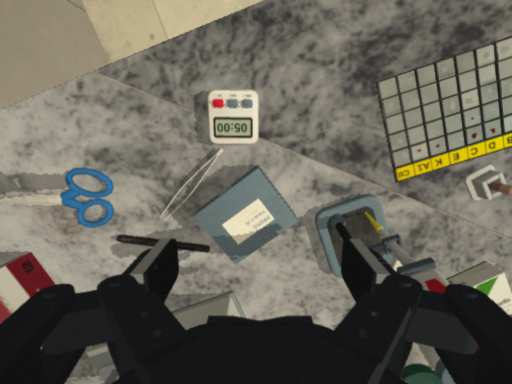

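The top view shows the bay at about (115,212), with its mouth facing right. The hook is at about (280,200), with its mouth to the left and its black grip near (299,191). The jar is at (361,167) and the bottle at (344,198).

```bash
python3 - <<'E'
from h import *
L=load('top0');im=L['im']
a=cv2.resize(im[170:255,45:185],None,fx=5,fy=5,interpolation=cv2.INTER_CUBIC)
b=cv2.resize(im[145:230,235:415],None,fx=4.4,fy=4.4,interpolation=cv2.INTER_CUBIC)
cv2.imwrite('pics/ta.png',a[:,:,::-1]);cv2.imwrite('pics/tb.png',b[:,:,::-1])
C=cloud(L,L['d']);o,_=ray(L,[[0,0]]);print('cam',o)
for uv in [(60,186),(112,186),(60,236),(112,236),(172,194),(172,233),(150,215),(180,215),(361,167),(344,198),(299,191),(250,212),(280,197),(240,180)]:
    print(uv,plane(L,[uv],0)[0].round(4),C[uv[1],uv[0]].round(4))
E
```

```text
cam [0.26363541 0.03117704 1.14229113]
(60, 186) [0.5472 0.6068 0.    ] [0.5454 0.6032 0.0072]
(112, 186) [0.5426 0.446  0.    ] [0.5047 0.3898 0.1549]
(60, 236) [0.3972 0.5952 0.    ] [ 0.3974  0.5962 -0.0019]
(112, 236) [0.3944 0.4388 0.    ] [0.3911 0.4286 0.0288]
(172, 194) [0.5134 0.2659 0.    ] [0.5127 0.2653 0.0029]
(172, 233) [0.3992 0.2641 0.    ] [ 0.3994  0.2643 -0.0011]
(150, 215) [0.453  0.3292 0.    ] [0.45   0.3245 0.0179]
(180, 215) [0.4507 0.2416 0.    ] [ 4.508e-01  2.417e-01 -4.000e-04]
(361, 167) [ 0.5792 -0.2934  0.    ] [ 0.5609 -0.2745  0.0664]
(344, 198) [ 0.487  -0.2349  0.    ] [ 0.4752 -0.2208  0.0605]
(299, 191) [ 0.5117 -0.1047  0.    ] [ 0.5009 -0.0988  0.0499]
(250, 212) [0.454  0.0395 0.    ] [0.4516 0.0394 0.0145]
(280, 197) [ 0.4955 -0.0486  0.    ] [ 0.4931 -0.0478  0.0121]
(240, 180) [0.5497 0.0664 0.    ] [0.549  0.0663 0.0027]
```

```bash
sleep 1
```

```text
(no output)
```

View pics/ta.png

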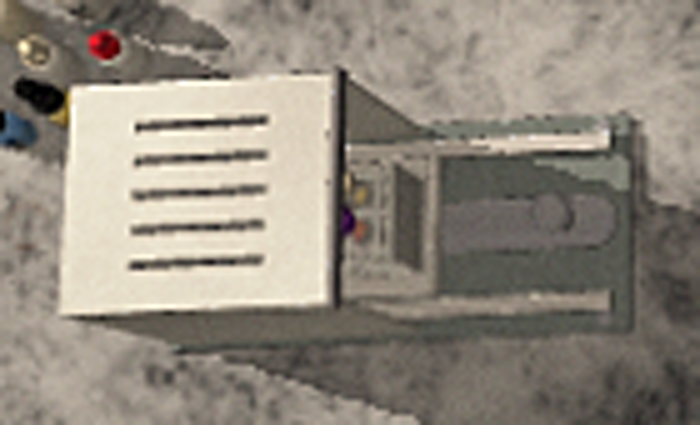

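View pics/tb.png

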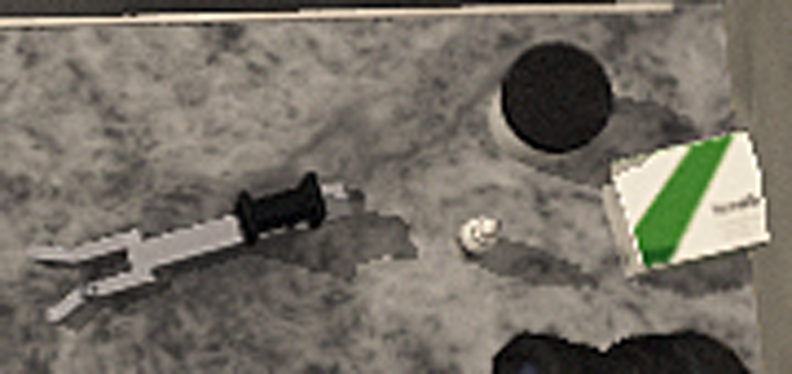

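```bash
python3 - <<'E'
from h import *
from scipy.spatial.transform import Rotation as Ro
L=load('top0');im=L['im']
c=lambda a:[45+a[0]/5-.4,170+a[1]/5-.4]
P=lambda a,z:plane(L,[c(a)],z)[0]
for n,a,z in [('plateF1',(632,118),.008),('plateF2',(632,330),.008),('hood r1',(72,86),.152),('hood r2',(62,314),.152),('hood f1',(340,72),.152),('hood f2',(332,304),.152),('pinhead',(552,210),.053),('rail f1',(610,140),.02),('rail f2',(610,300),.02)]: print(n,P(a,z).round(4))
b=lambda a:[235+a[0]/4.4-.4,145+a[1]/4.4-.4]
Q=lambda a,z:plane(L,[b(a)],z)[0]
for n,a,z in [('lip1',(36,254),.012),('lip2',(52,318),.012),('notch1',(137,236),.012),('notch2',(147,285),.012),('grip f',(244,215),.052),('grip b',(315,198),.052),('jar',(557,97),.066),('bottle',(482,232),.066)]: print(n,Q(a,z).round(4))
W=load('wrist0');s=arm.state();T=Ro.from_rotvec(s['tcp_rot']).as_matrix()
o,d=ray(W,[[256,192]]);print('tool R',T.round(3),'cam in tool',T.T@(o-s['ee_pos']),'view',T.T@d[0], 'img x in tool',T.T@W['R'][0],W['K'])
E
```

```text
plateF1 [0.5141 0.2672 0.008 ]
plateF2 [0.391  0.2652 0.008 ]
hood r1 [0.5074 0.5328 0.152 ]
hood r2 [0.3887 0.5288 0.152 ]
hood f1 [0.5107 0.3895 0.152 ]
hood f2 [0.3911 0.3878 0.152 ]
pinhead [0.4533 0.3016 0.053 ]
rail f1 [0.4989 0.2772 0.02  ]
rail f2 [0.4068 0.2755 0.02  ]
lip1 [0.4806 0.0594 0.012 ]
lip2 [0.4383 0.05   0.012 ]
notch1 [ 0.4906 -0.0067  0.012 ]
notch2 [ 0.4581 -0.0121  0.012 ]
grip f [ 0.4941 -0.0733  0.052 ]
grip b [ 0.5038 -0.1188  0.052 ]
jar [ 0.562  -0.2753  0.066 ]
bottle [ 0.476  -0.2201  0.066 ]
tool R [[-0.942  0.336 -0.   ]
 [ 0.336  0.942 -0.001]
 [-0.    -0.001 -1.   ]] cam in tool [ 6.60027631e-02 -9.16629769e-05 -1.42735652e-01] view [-0.23782291 -0.01322482  0.97154062] img x in tool [-3.00286615e-04  9.99999818e-01  5.22479974e-04] [[272.59343319   0.         259.44714177]
 [  0.         272.59343319 197.88382905]
 [  0.           0.           1.        ]]
```

```bash
cat > plan.py <<'E'
import sys,numpy as np
from cell import arm
from scipy.spatial.transform import Rotation as Ro
def plan(pts,cur=None,rows=None):
    """pts: list of (x,y,z,yawdeg,n) ; prints slides"""
    s=arm.state();T=Ro.from_rotvec(s['tcp_rot']).as_matrix()
    p=s['ee_pos'].copy();yaw=np.arctan2(T[1,0],T[0,0])
    print('now',p.round(4),np.degrees(yaw).round(2),'t',s['time'],'F',s['ft_force'].round(1),'op',s['opening'].round(4),'tilt',T[:,2].round(4))
    for x,y,z,yd,n in pts:
        tgt=np.array([x,y,z]);st=(tgt-p)/n
        dy=(np.radians(yd)-yaw+np.pi)%(2*np.pi)-np.pi;dy/=n
        for i in range(n):
            tx=np.array([np.cos(yaw),np.sin(yaw),0]);ty=np.array([np.sin(yaw),-np.cos(yaw),0])
            print([round(float(v*1000),1) for v in (st@tx,st@ty,-st[2])],round(float(-dy),3))
            p=p+st;yaw+=dy
        print('--',p.round(4),np.degrees(yaw).round(1))
E
python3 - <<'E'
from plan import *
plan([(.36,.5,.22,135,3),(.46,.22,.20,91,5)])
E
```

```text
Traceback (most recent call last):
  File "plan.py", line 8, in plan
    print('now',p.round(4),np.degrees(yaw).round(2),'t',s['time'],'F',s['ft_force'].round(1),'op',s['opening'].round(4),'tilt',T[:,2].round(4))
                                                                                                  ^^^^^^^^^^^^^^^^^^
AttributeError: 'float' object has no attribute 'round'
```

```bash
sed -i "s/s\['opening'\].round(4)/round(s['opening'],4)/" plan.py
python3 - <<'E'
from plan import *
plan([(.36,.5,.22,135,4),(.46,.22,.20,91,6)])
E
```

```text
now [0.2268 0.6354 0.2307] 160.36 t 0.15 F [0.3 0.  0.1] op 0.0857 tilt [-3.0e-04 -1.2e-03 -1.0e+00]
[-42.7, -20.7, 2.7] 0.111
[-44.8, -15.8, 2.7] 0.111
[-46.2, -10.8, 2.7] 0.111
[-47.2, -5.6, 2.7] 0.111
-- [0.36 0.5  0.22] 135.0
[-44.8, -21.2, 3.3] 0.128
[-47.1, -15.3, 3.3] 0.128
[-48.7, -9.2, 3.3] 0.128
[-49.5, -2.9, 3.3] 0.128
[-49.4, 3.4, 3.3] 0.128
[-48.6, 9.7, 3.3] 0.128
-- [0.46 0.22 0.2 ] 91.0
```

Call:
servo_tool(slide=[[-43, -21, 3], [-45, -16, 3], [-46, -11, 3], [-47, -6, 3], [-45, -21, 3]], twist=[0.11, 0.11, 0.11, 0.11, 0.13], claw=[1, 1, 1, 1, 1])

```text
time: 0.78
ee_pos: [0.3786, 0.4518, 0.2158]
tcp_rot: [1.391, 2.816, 0.0]
ft_force: [-0.1, 0.6, 0.6]
opening: 0.0857
```

Call:
servo_tool(slide=[[-47, -15, 3], [-49, -9, 3], [-49, -3, 3], [-49, 3, 3], [-49, 10, 3]], twist=[0.13, 0.13, 0.13, 0.13, 0.13], claw=[1, 1, 1, 1, 1])

```text
time: 1.4
ee_pos: [0.4597, 0.2184, 0.2012]
tcp_rot: [-2.217, -2.226, -0.0]
ft_force: [0.1, 0.2, -0.2]
opening: 0.0857
```

Call:
servo_tool(slide=[[0, 0, 0], [0, 0, 0]], twist=[0, 0], claw=[1, 1])

```text
time: 1.65
ee_pos: [0.4593, 0.2203, 0.2012]
tcp_rot: [-2.211, -2.231, -0.0]
ft_force: [-0.8, 0.2, 0.5]
opening: 0.0851
```

```bash
python3 - <<'E'
from plan import *
from h import *
plan([(.475,-.05,.19,104.5,5)])
im,d,p=snap('wrist','w1')
cv2.imwrite('pics/w1b.png',cv2.resize(im,None,fx=1.5,fy=1.5)[:,:,::-1])
E
```

```text
now [0.4593 0.2203 0.2012] 90.5 t 1.65 F [-0.8  0.2  0.5] op 0.0851 tilt [-3.e-04  3.e-04 -1.e+00]
[-54.1, 2.7, 2.2] -0.049
[-54.1, 0.0, 2.2] -0.049
[-54.1, -2.6, 2.2] -0.049
[-53.9, -5.3, 2.2] -0.049
[-53.6, -7.9, 2.2] -0.049
-- [ 0.475 -0.05   0.19 ] 104.5
```

View pics/w1b.png

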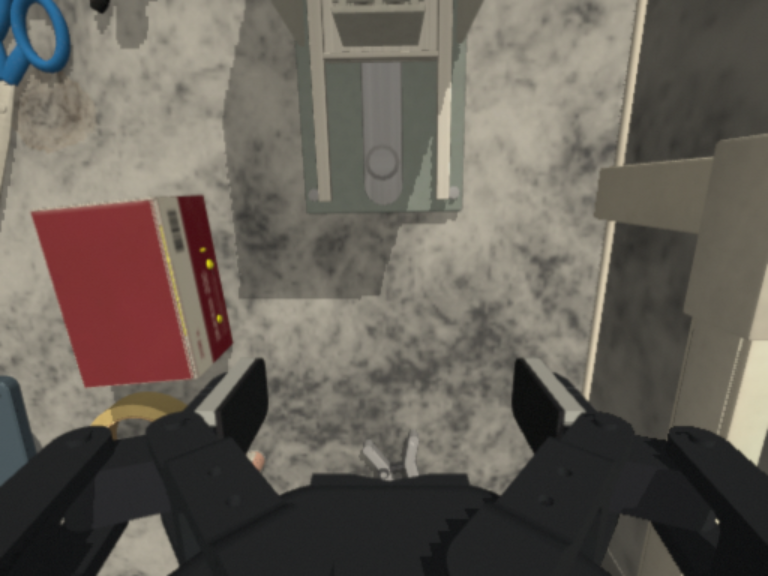

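Call:
servo_tool(slide=[[-54, 3, 2], [-54, 0, 2], [-54, -3, 2], [-54, -5, 2], [-54, -8, 2]], twist=[-0.05, -0.05, -0.05, -0.05, -0.05], claw=[1, 1, 1, 1, 1])

```text
time: 2.33
ee_pos: [0.4762, -0.0508, 0.1913]
tcp_rot: [1.911, 2.494, 0.001]
ft_force: [1.4, -0.5, -0.8]
opening: 0.0852
```

Call:
servo_tool(slide=[[-10, 0, 0], [0, 0, 0]], twist=[0, 0], claw=[1, 1])

```text
time: 2.58
ee_pos: [0.4787, -0.0597, 0.1912]
tcp_rot: [-1.917, -2.489, -0.0]
ft_force: [0.3, 0.5, 0.7]
opening: 0.0855
```

```bash
python3 - <<'E'
from plan import *
from h import *
plan([])
im,d,p=snap('wrist','w2')
cv2.imwrite('pics/w2b.png',cv2.resize(im,None,fx=1.5,fy=1.5)[:,:,::-1])
L=load('w1')['im'];cv2.imwrite('pics/w1c.png',cv2.resize(L[20:150,190:320],None,fx=4.5,fy=4.5,interpolation=cv2.INTER_CUBIC)[:,:,::-1])
E
```

```text
now [ 0.4787 -0.0597  0.1912] 104.79 t 2.575 F [0.3 0.5 0.7] op 0.0855 tilt [-0.e+00  4.e-04 -1.e+00]
```

View pics/w2b.png

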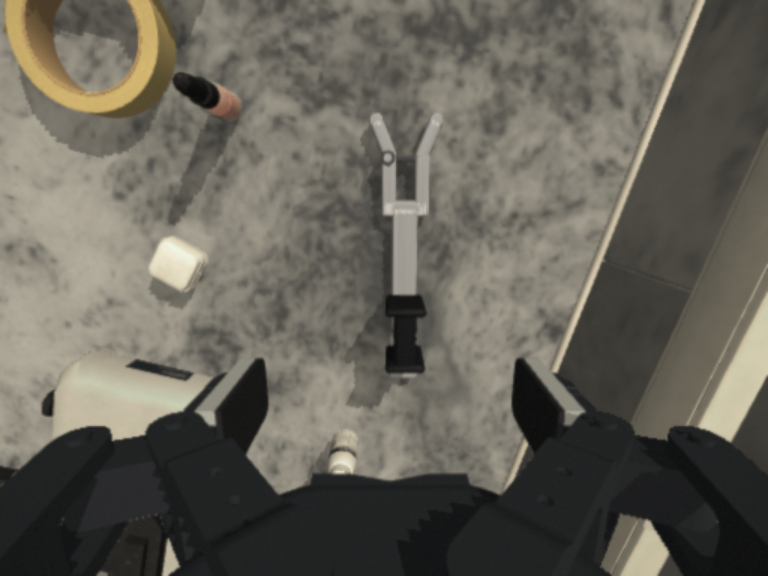

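View pics/w1c.png

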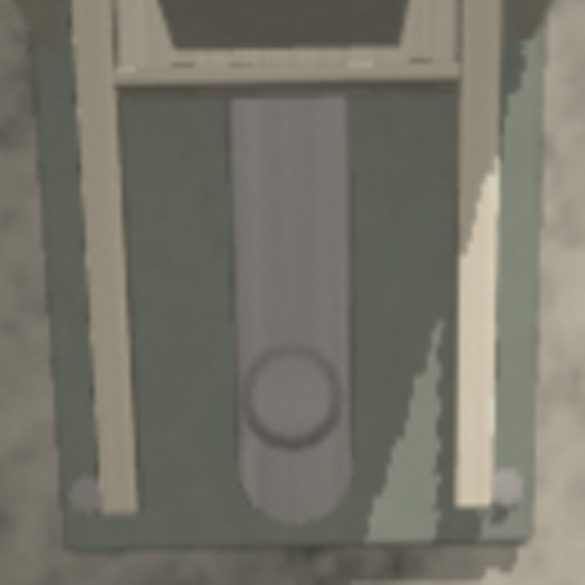

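```bash
python3 - <<'E'
from h import *
L=load('w2');im=L['im']
cv2.imwrite('pics/w2c.png',cv2.resize(im[70:260,235:310],None,fx=4,fy=4,interpolation=cv2.INTER_CUBIC)[:590,:,::-1])
cv2.imwrite('pics/w2d.png',cv2.resize(im[180:260,230:310],None,fx=7,fy=7,interpolation=cv2.INTER_CUBIC)[:,:,::-1])
W=load('w1');c=lambda a:[190+a[0]/4.5-.4,20+a[1]/4.5-.4]
for n,a,z in [('pin',(291,397),.053),('tongueL far',(231,110),.017),('tongueR far',(350,110),.017),('tongueL',(241,420),.017),('tongueR',(350,420),.017),('tongue tip',(293,524),.017),('plF L',(64,549),.008),('plF R',(531,542),.008),('plL far',(36,60),.008),('plR far',(547,60),.008)]: print(n,plane(W,[c(a)],z)[0].round(4))
C=cloud(W,W['d']); q=c((291,397)); print(C[int(q[1]),int(q[0])])
E
```

```text
pin [0.4526 0.3025 0.053 ]
tongueL far [0.4372 0.3702 0.017 ]
tongueR far [0.4658 0.3705 0.017 ]
tongueL [0.4392 0.2989 0.017 ]
tongueR [0.467  0.2991 0.017 ]
tongue tip [0.4525 0.2731 0.017 ]
plF L [0.3908 0.2656 0.008 ]
plF R [0.5163 0.2686 0.008 ]
plL far [0.389  0.3833 0.008 ]
plR far [0.5141 0.3843 0.008 ]
[0.45230256 0.30328812 0.05272707]
```

View pics/w2c.png

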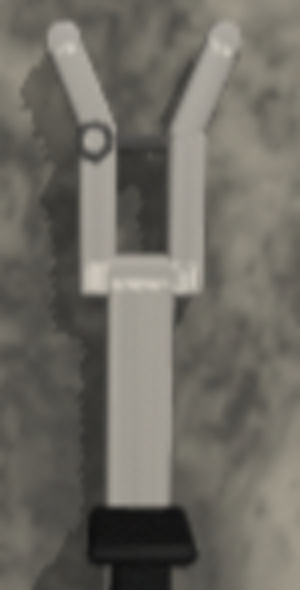

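View pics/w2d.png

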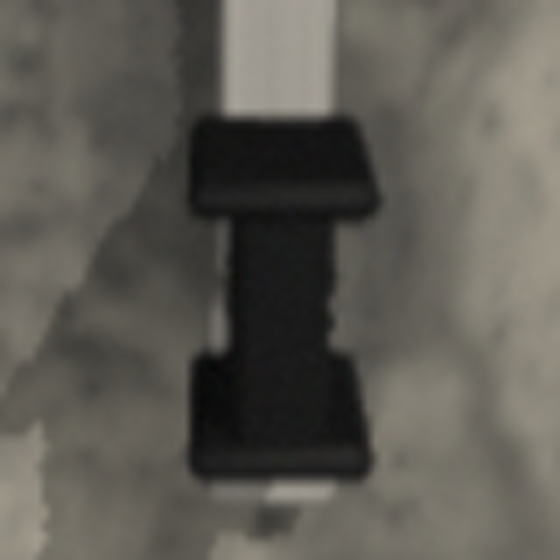

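```bash
python3 - <<'E'
from h import *
L=load('w2');C=cloud(L,L['d'])
c=lambda a:[235+a[0]/4-.4,70+a[1]/4-.4]
d=lambda a:[230+a[0]/7-.4,180+a[1]/7-.4]
P=lambda f,a,z:plane(L,[f(a)],z)[0]
def at(uv): return C[int(round(uv[1])),int(round(uv[0]))]
for a in [(285,200),(285,458),(285,330)]: print('depth',at(d(a)).round(4))
for a in [(140,400),(97,230),(187,230),(140,270)]: print('depth',at(c(a)).round(4))
l1,l2=P(c,(64,36),.012),P(c,(229,36),.012)
a1=(P(c,(114,200),.012)+P(c,(170,200),.012))/2; a2=(P(c,(80,285),.012)+P(c,(204,285),.012))/2
sh=(P(c,(108,450),.012)+P(c,(171,450),.012))/2
print('lips',l1,l2,(l1+l2)/2,'arm',a1,a2,'shank',sh)
z=.056
for z in(.052,.056):
  gf=(P(d,(190,200),z)+P(d,(378,200),z))/2; gr=(P(d,(190,459),z)+P(d,(372,459),z))/2
  print(z,gf,gr,(gf+gr)/2,'in e',P(d,(285,215),z),P(d,(285,440),z))
print('throat',P(c,(142,258),.012),'pivot',P(c,(95,140),.012))
g=(gf+gr)/2;v=(l1+l2)/2-sh;print('yaw lips-shank',np.degrees(np.arctan2(v[1],v[0])))
v=(l1+l2)/2-g;print('yaw lips-grip',np.degrees(np.arctan2(v[1],v[0])),np.linalg.norm(v[:2]))
v=gf-gr;print('yaw grip',np.degrees(np.arctan2(v[1],v[0])))
E
```

```text
depth [ 0.4944 -0.0771  0.0533]
depth [ 0.5057 -0.1185  0.054 ]
depth [ 0.5004 -0.0987  0.0517]
depth [ 0.4866 -0.0432  0.0128]
depth [0.4614 0.0013 0.0114]
depth [0.4858 0.0077 0.0114]
depth [ 0.4765 -0.0063  0.0125]
lips [0.43938157 0.04871175 0.012     ] [0.48312107 0.06026124 0.012     ] [0.46125132 0.0544865  0.012     ] arm [0.47151343 0.01240803 0.012     ] [ 0.47778546 -0.01044637  0.012     ] shank [ 0.48995778 -0.05763823  0.012     ]
0.052 [ 0.4947354 -0.0775806  0.052    ] [ 0.50579109 -0.11964034  0.052     ] [ 0.50026324 -0.09861047  0.052     ] in e [ 0.49552839 -0.0798849   0.052     ] [ 0.5055353  -0.11628973  0.052     ]
0.056 [ 0.49426211 -0.07642902  0.056     ] [ 0.50516104 -0.11789238  0.056     ] [ 0.49971157 -0.0971607   0.056     ] in e [ 0.49504385 -0.07870064  0.056     ] [ 0.50490887 -0.11458928  0.056     ]
throat [ 0.47576674 -0.00309333  0.012     ] pivot [0.45448437 0.02466717 0.012     ]
yaw lips-shank 104.3605484126117
yaw lips-grip 104.23110613012642 0.15644827401349437
yaw grip 104.72743130770874
```

```bash
python3 - <<'E'
from plan import *
plan([(.4997,-.0985,.09,104.4,2),(.4997,-.0985,.018,104.4,3)])
E
```

```text
now [ 0.4785 -0.0587  0.1911] 104.88 t 2.625 F [0.8 0.8 0.2] op 0.0857 tilt [-3.e-04  7.e-04 -1.e+00]
[-22.0, 5.1, 50.6] 0.004
[-21.9, 5.2, 50.6] 0.004
-- [ 0.4997 -0.0985  0.09  ] 104.4
[0.0, -0.0, 24.0] -0.0
[0.0, -0.0, 24.0] -0.0
[0.0, -0.0, 24.0] -0.0
-- [ 0.4997 -0.0985  0.018 ] 104.4
```

Call:
servo_tool(slide=[[-22, 5, 51], [-22, 5, 50], [0, 0, 0]], twist=[0.005, 0.005, 0], claw=[1, 1, 1])

```text
time: 3.0
ee_pos: [0.4977, -0.099, 0.0873]
tcp_rot: [-1.925, -2.476, 0.005]
ft_force: [-0.0, -0.0, 0.5]
opening: 0.0855
```

```bash
python3 - <<'E'
from plan import *
from h import *
plan([(.4997,-.0985,.018,104.4,3)])
im,d,p=snap('wrist','w3')
cv2.imwrite('pics/w3b.png',cv2.resize(im,None,fx=1.5,fy=1.5)[:,:,::-1])
E
```

```text
now [ 0.4977 -0.099   0.0873] 104.27 t 3.0 F [-0.  -0.   0.5] op 0.0855 tilt [-6.1e-03  6.0e-04 -1.0e+00]
[0.0, 0.7, 23.1] -0.001
[0.0, 0.7, 23.1] -0.001
[0.0, 0.7, 23.1] -0.001
-- [ 0.4997 -0.0985  0.018 ] 104.4
```

View pics/w3b.png

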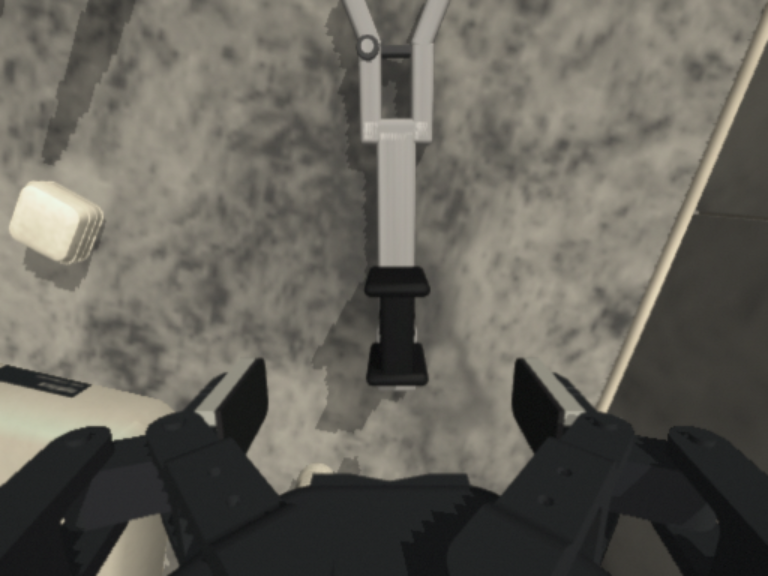

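```bash
python3 - <<'E'
from h import *
L=load('w3');C=cloud(L,L['d'])
for u,v in [(165,405),(120,385),(60,400),(20,380),(150,440),(130,480)]: print(C[int(v/1.5),int(u/1.5)].round(3))
print(proj(L,[[.443,-.1135,.018],[.4997,-.0985,.018],[.4997,-.0985,.052]])*1.5)
z=.053
for a,b,c in [(366,428,291),(368,427,380)]:
  print((plane(L,[[a/1.5,c/1.5]],z)+plane(L,[[b/1.5,c/1.5]],z))/2)
E
```

```text
[ 0.38  -0.192  0.009]
[ 0.347 -0.192 -0.   ]
[ 0.33  -0.192  0.026]
[ 0.308 -0.184  0.027]
[ 0.444 -0.1    0.152]
[ 0.441 -0.111  0.154]
[[287.20452014 313.47809744]
 [394.96184016 312.67117262]
 [395.52259383 334.30895763]]
[[ 0.49509716 -0.07810617  0.053     ]]
[[ 0.50625688 -0.12018448  0.053     ]]
```

Call:
servo_tool(slide=[[-0.5, 2, 23], [0, 0, 23], [0, 0, 23], [0, 0, 0]], twist=[0, 0, 0, 0], claw=[1, 1, 1, 1])

```text
time: 3.55
ee_pos: [0.5013, -0.0984, 0.022]
tcp_rot: [-1.926, -2.481, -0.001]
ft_force: [-0.5, -0.2, 0.4]
opening: 0.0853
```

```bash
python3 - <<'E'
from plan import *
from h import *
plan([(.5002,-.0988,.018,104.4,1)])
im,d,p=snap('wrist','w4')
cv2.imwrite('pics/w4b.png',cv2.resize(im,None,fx=1.5,fy=1.5)[:,:,::-1])
E
```

```text
now [ 0.5013 -0.0984  0.022 ] 104.35 t 3.55 F [-0.5 -0.2  0.4] op 0.0853 tilt [-2.0e-04  1.1e-03 -1.0e+00]
[-0.1, -1.2, 4.0] -0.001
-- [ 0.5002 -0.0988  0.018 ] 104.4
```

View pics/w4b.png

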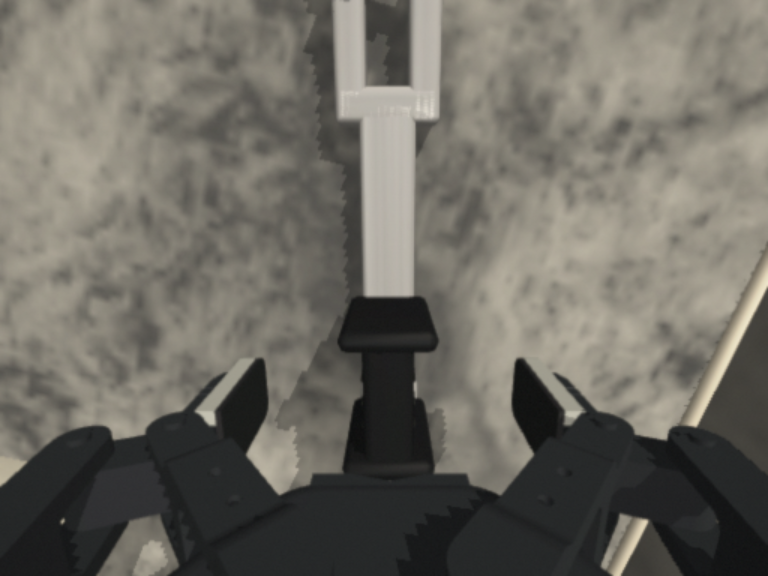

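Call:
servo_tool(slide=[[0, -1, 4], [0, 0, 0], [0, 0, 0], [0, 0, 0], [0, 0, 0]], twist=[0, 0, 0, 0, 0], claw=[1, -1, -1, -1, -1], grip_force=90)

```text
time: 4.22
ee_pos: [0.5004, -0.1008, 0.0176]
tcp_rot: [1.93, 2.479, 0.0]
ft_force: [0.4, 0.5, 1.1]
opening: 0.015
```

Call:
servo_tool(slide=[[0, 0, 0], [0, 0, 0], [0, 0, 0]], twist=[0, 0, 0], claw=[-1, -1, -1])

```text
time: 4.6
ee_pos: [0.5004, -0.1007, 0.0176]
tcp_rot: [1.93, 2.479, 0.0]
ft_force: [-0.5, 0.6, 5.5]
opening: 0.0151
```

Call:
servo_tool(slide=[[0, 0, -13], [0, 0, -12], [0, 0, 0], [0, 0, 0]], twist=[0, 0, 0, 0], claw=[-1, -1, -1, -1])

```text
time: 5.1
ee_pos: [0.5002, -0.1006, 0.0424]
tcp_rot: [1.929, 2.479, 0.0]
ft_force: [-0.4, -0.0, -3.0]
opening: 0.015
```

```bash
python3 - <<'E'
from plan import *
from h import *
plan([(.4565,.085,.0435,91,6)])
im,d,p=snap('wrist','w5')
cv2.imwrite('pics/w5b.png',cv2.resize(im,None,fx=1.5,fy=1.5)[:,:,::-1])
snap('scene','s5')
E
```

```text
now [ 0.5002 -0.1006  0.0424] 104.22 t 5.1 F [-0.4 -0.  -3. ] op 0.015 tilt [ 2.e-04 -0.e+00 -1.e+00]
[31.8, 0.5, -0.2] 0.038
[31.8, -0.7, -0.2] 0.038
[31.7, -1.9, -0.2] 0.038
[31.6, -3.1, -0.2] 0.038
[31.5, -4.3, -0.2] 0.038
[31.3, -5.5, -0.2] 0.038
-- [0.4565 0.085  0.0435] 91.0
```

View pics/w5b.png

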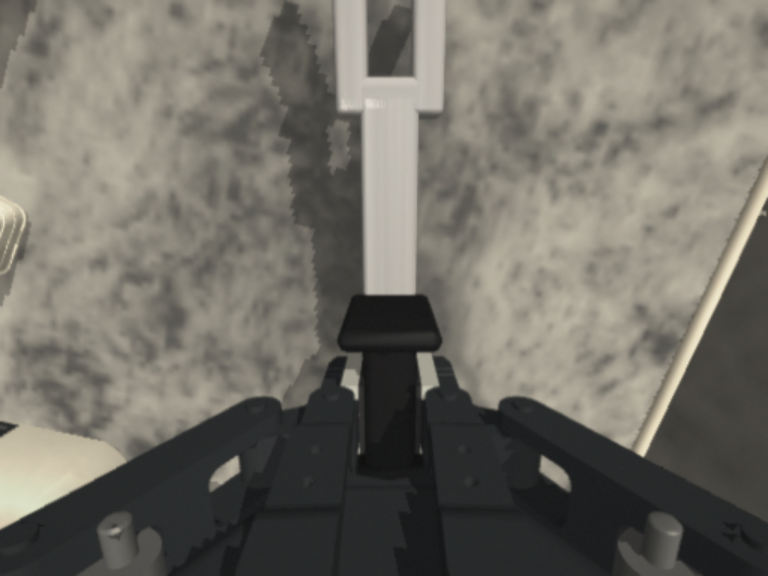

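View pics/s5.png

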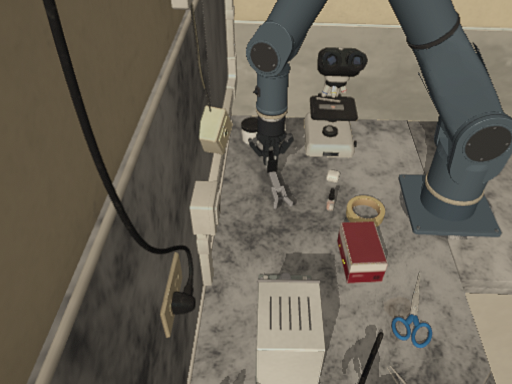

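```bash
python3 - <<'E'
from h import *
from scipy.spatial.transform import Rotation as Ro
L=load('w5');s=arm.state();T=Ro.from_rotvec(s['tcp_rot']).as_matrix()
z=s['ee_pos'][2]-.0176+.012
f=lambda a,z=z:T.T@(plane(L,[[a[0]/1.5,a[1]/1.5]],z)[0]-s['ee_pos'])*1000
for n,a,b in [('arms far',(364,20),(415,20)),('armsout',(337,40),(445,40)),('corner',(339,109),(443,109)),('shank1',(363,130),(416,130)),('shank2',(364,280),(416,280))]:
  print(n,((f(a)+f(b))/2).round(2), (f(b)-f(a)).round(1))
print('throat',f((390,78)),'flange top',f((339,342),z+.0415),f((441,342),z+.0415))
C=cloud(L,L['d']);print(C[60,233],C[60,285],C[130,260],z, C[195,260])
E
```

```text
arms far [117.4   -0.26   5.62] [-0.  16.3 -0. ]
armsout [111.7    0.23   5.62] [-0.  34.9 -0. ]
corner [91.04  0.24  5.62] [-0.  34.9 -0. ]
shank1 [84.43 -0.26  5.62] [-0. 18. -0.]
shank2 [32.19 -0.08  5.61] [-0.  19.4 -0. ]
throat [ 1.00506288e+02 -9.47575836e-02  5.61783084e+00] flange top [ 23.74822779 -14.45465533 -35.88993749] [ 23.74039712  14.10661324 -35.90152184]
[ 0.46308561 -0.01000906  0.03685885] [ 0.48814997 -0.00372132  0.03711691] [ 0.48442233 -0.03951275  0.03739055] 0.036487343248665406 [ 0.49308817 -0.07367904  0.0377885 ]
```

```bash
python3 - <<'E'
from plan import *
plan([(.4562,.095,.0425,91,6)])
E
```

```text
now [ 0.5    -0.1005  0.0421] 104.22 t 5.2 F [-0.   0.8 -1.8] op 0.0152 tilt [-4.e-04  1.e-04 -1.e+00]
[33.4, 0.9, -0.1] 0.038
[33.4, -0.4, -0.1] 0.038
[33.4, -1.6, -0.1] 0.038
[33.3, -2.9, -0.1] 0.038
[33.1, -4.2, -0.1] 0.038
[32.9, -5.5, -0.1] 0.038
-- [0.4562 0.095  0.0425] 91.0
```

Call:
servo_tool(slide=[[33, 1, 0], [33, 0, 0], [33, -2, 0], [33, -3, 0], [33, -4, 0]], twist=[0.038, 0.038, 0.038, 0.038, 0.038], claw=[-1, -1, -1, -1, -1])

```text
time: 5.82
ee_pos: [0.4636, 0.0617, 0.042]
tcp_rot: [-2.158, -2.283, 0.001]
ft_force: [0.0, 0.3, -3.0]
opening: 0.0149
```

Call:
servo_tool(slide=[[33, -5, 0], [0, 0, 0], [0, 0, 0]], twist=[0.038, 0, 0], claw=[-1, -1, -1])

```text
time: 6.2
ee_pos: [0.4571, 0.093, 0.0422]
tcp_rot: [2.198, 2.244, -0.001]
ft_force: [-0.0, -0.0, -0.7]
opening: 0.0148
```

```bash
python3 - <<'E'
from plan import *
from h import *
plan([(.4562,.095,.0425,91,1)])
im,d,p=snap('wrist','w6')
cv2.imwrite('pics/w6b.png',cv2.resize(im,None,fx=1.5,fy=1.5)[:,:,::-1])
im,d,p=snap('top','t6')
cv2.imwrite('pics/t6b.png',cv2.resize(im[170:260,100:260],None,fx=5,fy=5,interpolation=cv2.INTER_CUBIC)[:,:,::-1])
E
```

```text
now [0.4571 0.093  0.0422] 91.17 t 6.2 F [-0.  -0.  -0.7] op 0.0148 tilt [-1.e-04 -6.e-04 -1.e+00]
[2.0, -0.9, -0.3] 0.003
-- [0.4562 0.095  0.0425] 91.0
```

View pics/w6b.png

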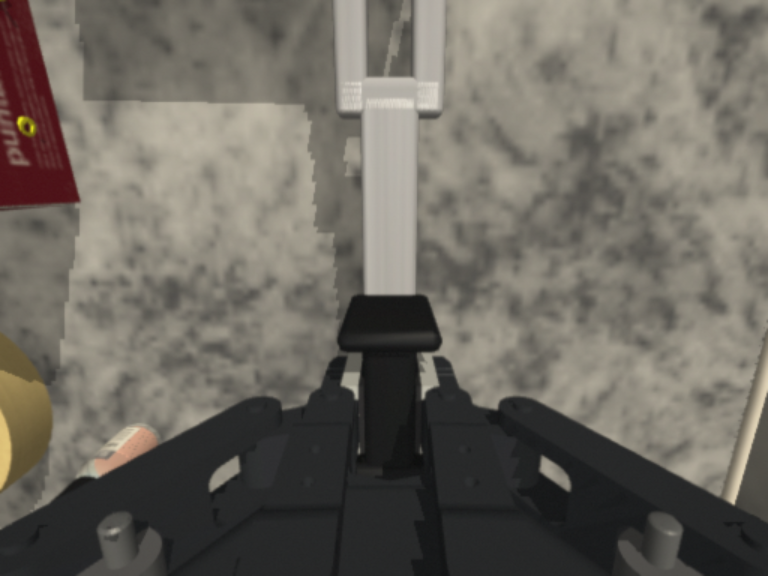

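View pics/t6b.png

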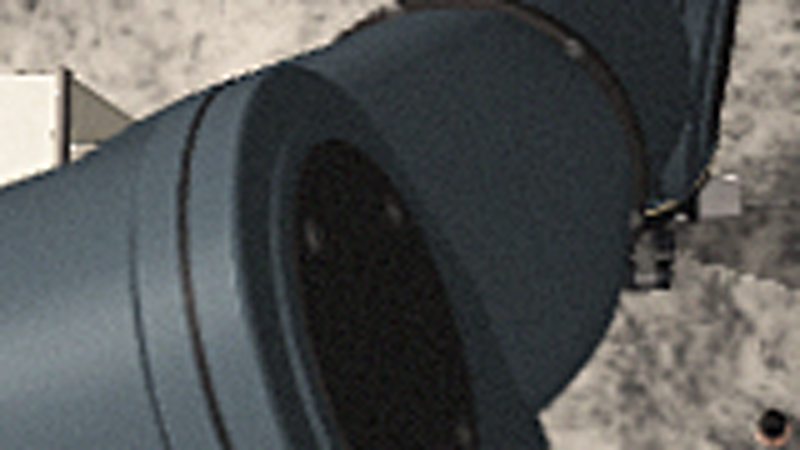

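Call:
servo_tool(slide=[[15, -1, 0], [15, 0, 0], [12, 0, 0], [8, 0, 0], [0, 0, 0]], twist=[0.003, 0, 0, 0, 0], claw=[-1, -1, -1, -1, -1])

```text
time: 6.92
ee_pos: [0.4551, 0.1442, 0.0422]
tcp_rot: [-2.201, -2.242, 0.0]
ft_force: [-0.2, -0.3, -1.6]
opening: 0.0152
```

```bash
python3 - <<'E'
from plan import *
from h import *
plan([(.4526+.0175*(.3028-.16),.16,.0425,91,1)])
im,d,p=snap('scene','s7')
cv2.imwrite('pics/s7b.png',cv2.resize(im[190:384,200:350],None,fx=4,fy=3,interpolation=cv2.INTER_CUBIC)[:,:,::-1])
E
```

```text
now [0.4551 0.1442 0.0422] 91.06 t 6.925 F [-0.2 -0.3 -1.6] op 0.0152 tilt [-0. -0. -1.]
[15.8, 0.3, -0.3] 0.001
-- [0.4551 0.16   0.0425] 91.0
```

View pics/s7b.png

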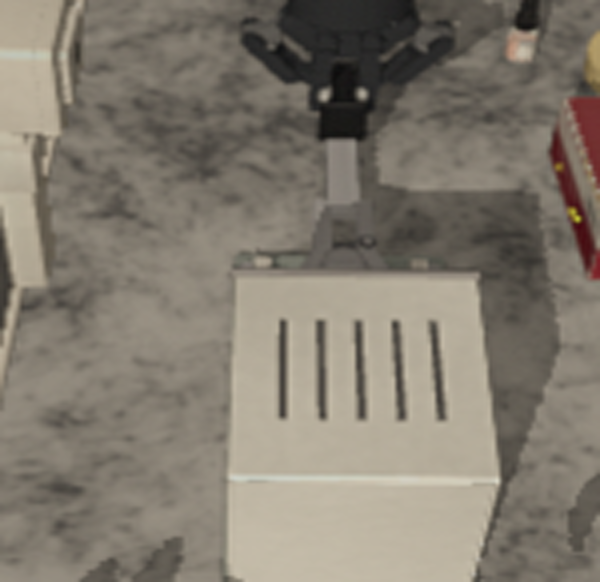

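Call:
servo_tool(slide=[[6, 0, 0], [6, 0, 0], [5, 0, 0], [5, 0, 0]], twist=[0, 0, 0, 0], claw=[-1, -1, -1, -1])

```text
time: 7.48
ee_pos: [0.4548, 0.1652, 0.0423]
tcp_rot: [2.203, 2.24, -0.001]
ft_force: [-0.5, -3.4, -0.6]
opening: 0.015
```

Call:
servo_tool(slide=[[5, 0, 0], [5, 0, 0]], twist=[0, 0], claw=[-1, -1])

```text
time: 7.72
ee_pos: [0.4545, 0.1754, 0.0423]
tcp_rot: [2.203, 2.24, -0.001]
ft_force: [-0.2, -3.1, -1.4]
opening: 0.0147
```

Call:
servo_tool(slide=[[5, 0, 0], [5, 0, 0]], twist=[0, 0], claw=[-1, -1])

```text
time: 7.98
ee_pos: [0.4543, 0.1855, 0.0423]
tcp_rot: [2.202, 2.24, -0.001]
ft_force: [-0.7, -7.0, 0.1]
opening: 0.0152
```

```bash
python3 - <<'E'
from plan import *
from h import *
plan([])
im,d,p=snap('wrist','w8')
cv2.imwrite('pics/w8b.png',cv2.resize(im,None,fx=1.5,fy=1.5)[:,:,::-1])
E
```

```text
now [0.4543 0.1855 0.0423] 90.97 t 7.975 F [-0.7 -7.   0.1] op 0.0152 tilt [-3.e-04 -4.e-04 -1.e+00]
```

View pics/w8b.png

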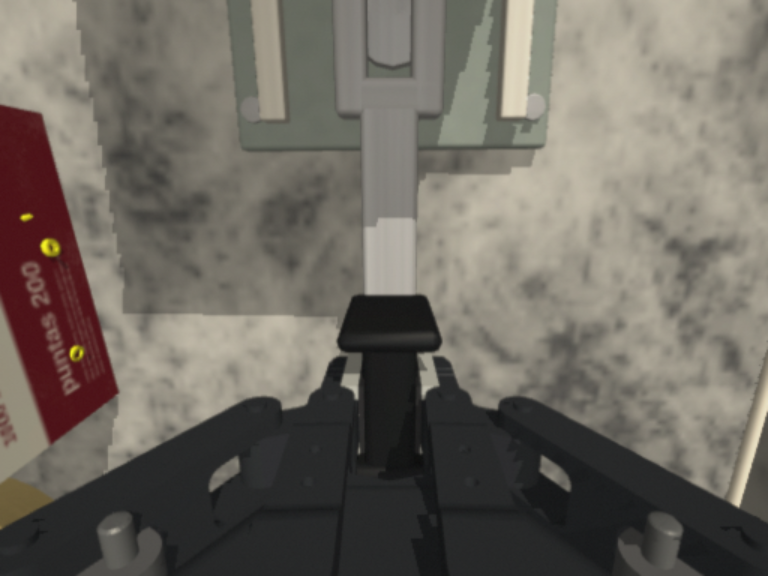

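Call:
servo_tool(slide=[[4, 0, 0], [4, 0, 0]], twist=[0, 0], claw=[-1, -1])

```text
time: 8.28
ee_pos: [0.4544, 0.1915, 0.0423]
tcp_rot: [2.204, 2.237, -0.003]
ft_force: [-1.0, -11.0, 0.4]
opening: 0.0148
```

Call:
servo_tool(slide=[[4, 0, 0], [4, 0, 0]], twist=[0, 0], claw=[-1, -1])

```text
time: 8.52
ee_pos: [0.4536, 0.199, 0.042]
tcp_rot: [2.204, 2.237, -0.005]
ft_force: [-0.9, -11.4, -1.9]
opening: 0.0147
```

Call:
servo_tool(slide=[[4, 0, 0], [3, 0, 0]], twist=[0, 0], claw=[-1, -1])

```text
time: 8.78
ee_pos: [0.4535, 0.2067, 0.042]
tcp_rot: [2.203, 2.238, -0.004]
ft_force: [-0.1, -8.2, -2.2]
opening: 0.0148
```

```bash
python3 - <<'E'
from plan import *
from h import *
plan([])
im,d,p=snap('wrist','w9')
cv2.imwrite('pics/w9b.png',cv2.resize(im[:200],None,fx=1.5,fy=1.5)[:,:,::-1])
E
```

```text
now [0.4535 0.2067 0.042 ] 90.9 t 8.775 F [-0.1 -8.2 -2.2] op 0.0148 tilt [-0.0013 -0.0024 -1.    ]
```

View pics/w9b.png

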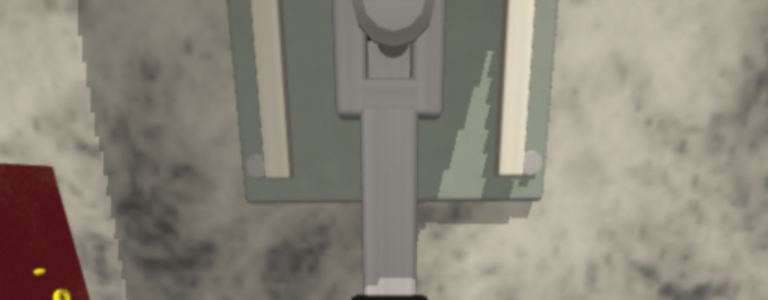

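```bash
cat > rel.py <<'E'
from h import *
from scipy.spatial.transform import Rotation as Ro
def rel(f,a,z,s=None):
    s=s or arm.state();T=Ro.from_rotvec(s['tcp_rot']).as_matrix();L=load(f)
    return T.T@(plane(L,[[a[0]/1.5,a[1]/1.5]],z)[0]-s['ee_pos'])*1000
E
python3 - <<'E'
from rel import *
print('head near edge',rel('w9',(393,45),.050),'throat',rel('w9',(390,78),.0365),'side edges',rel('w9',(355,5),.053),rel('w9',(433,5),.053))
E
```

```text
head near edge [105.1328551    0.5544884   -8.23692458] throat [99.48826166 -0.30418668  5.27408691] side edges [114.29139748 -10.15091943 -11.2386124 ] [114.26120755  11.74037079 -11.26775122]
```

Call:
servo_tool(slide=[[3, 0, 0], [3, 0, 0]], twist=[0, 0], claw=[-1, -1])

```text
time: 9.07
ee_pos: [0.4538, 0.2147, 0.0422]
tcp_rot: [-2.202, -2.24, 0.0]
ft_force: [-0.6, 0.7, -1.7]
opening: 0.0148
```

Call:
servo_tool(slide=[[2, 0, 0], [2, 0, 0]], twist=[0, 0], claw=[-1, -1])

```text
time: 9.32
ee_pos: [0.454, 0.2174, 0.0424]
tcp_rot: [2.203, 2.239, -0.001]
ft_force: [-0.4, -11.0, 2.1]
opening: 0.0145
```

```bash
python3 - <<'E'
from plan import *
from h import *
plan([])
im,d,p=snap('wrist','w10')
cv2.imwrite('pics/w10b.png',cv2.resize(im[:200],None,fx=1.5,fy=1.5)[:,:,::-1])
E
```

```text
now [0.454  0.2174 0.0424] 90.93 t 9.325 F [ -0.4 -11.    2.1] op 0.0145 tilt [ 1.0e-04 -1.3e-03 -1.0e+00]
```

View pics/w10b.png

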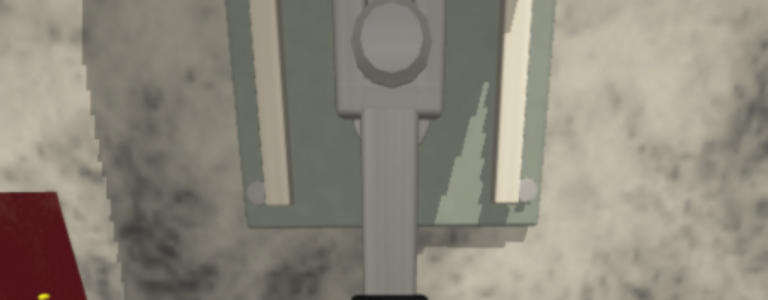

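Call:
servo_tool(slide=[[-5, 0, 0], [-5, 0, 0], [-4, 0, 0], [-4, 0, 0], [-5, 0, 0]], twist=[0, 0, 0, 0, 0], claw=[-1, -1, -1, -1, -1])

```text
time: 10.0
ee_pos: [0.4544, 0.1959, 0.0423]
tcp_rot: [-2.201, -2.241, -0.001]
ft_force: [0.1, 3.5, -3.2]
opening: 0.0151
```

Call:
servo_tool(slide=[[-6, 0, 0], [-6, 0, 0], [-6, 0, 0]], twist=[0, 0, 0], claw=[-1, -1, -1])

```text
time: 10.38
ee_pos: [0.4548, 0.1771, 0.0423]
tcp_rot: [2.203, 2.24, 0.0]
ft_force: [0.4, 3.2, -2.5]
opening: 0.0152
```

```bash
python3 - <<'E'
from plan import *
from h import *
plan([])
im,d,p=snap('wrist','w11')
cv2.imwrite('pics/w11b.png',cv2.resize(im[:200],None,fx=1.5,fy=1.5)[:,:,::-1])
from rel import *
print(rel('w11',(391,45),.05))
E
```

```text
now [0.4548 0.1771 0.0423] 90.97 t 10.375 F [ 0.4  3.2 -2.5] op 0.0152 tilt [ 2.e-04  1.e-04 -1.e+00]
[ 1.07134202e+02 -1.04430742e-01 -7.70510926e+00]
```

View pics/w11b.png

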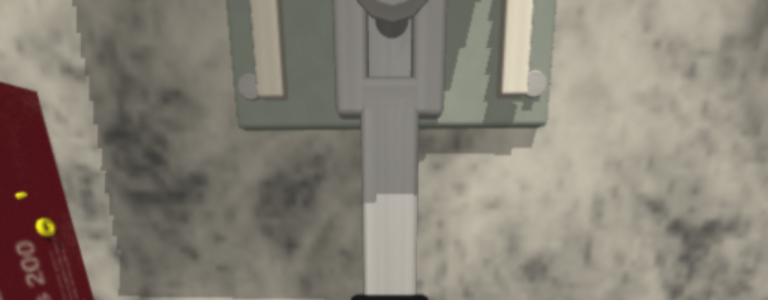

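Call:
servo_tool(slide=[[-9, 0, 0], [-10, 0, 0], [-10, 0, 0], [-10, 0, 0], [-10, 0, 0]], twist=[0, 0, 0, 0, 0], claw=[-1, -1, -1, -1, -1])

```text
time: 11.05
ee_pos: [0.4557, 0.1276, 0.0423]
tcp_rot: [2.203, 2.24, 0.0]
ft_force: [1.3, 3.3, -3.6]
opening: 0.0147
```

Call:
servo_tool(slide=[[-10, 0, 0], [-8, 0, 0], [-6, 0, 0], [-4, 0, 0], [-3, 0, 0]], twist=[0, 0, 0, 0, 0], claw=[-1, -1, -1, -1, -1])

```text
time: 11.68
ee_pos: [0.456, 0.0973, 0.0423]
tcp_rot: [-2.202, -2.24, -0.0]
ft_force: [1.7, 3.6, -1.9]
opening: 0.0147
```

Call:
servo_tool(slide=[[-3, 0, 0], [-3, 0, 0]], twist=[0, 0], claw=[-1, -1])

```text
time: 11.92
ee_pos: [0.4562, 0.0914, 0.0423]
tcp_rot: [2.202, 2.241, 0.0]
ft_force: [1.7, 3.3, -1.8]
opening: 0.015
```

Call:
servo_tool(slide=[[-3, 0, 0], [-3, 0, 0]], twist=[0, 0], claw=[-1, -1])

```text
time: 12.18
ee_pos: [0.4562, 0.0853, 0.0423]
tcp_rot: [2.202, 2.24, 0.0]
ft_force: [1.6, 3.7, -1.8]
opening: 0.015
```

Call:
servo_tool(slide=[[-2, 0, 0], [-2, 0, 0]], twist=[0, 0], claw=[-1, -1])

```text
time: 12.42
ee_pos: [0.4563, 0.0813, 0.0423]
tcp_rot: [2.202, 2.24, 0.0]
ft_force: [2.0, 2.6, -3.5]
opening: 0.0151
```

Call:
servo_tool(slide=[[-2, 0, 0], [-2, 0, 0]], twist=[0, 0], claw=[-1, -1])

```text
time: 12.68
ee_pos: [0.4564, 0.0796, 0.0422]
tcp_rot: [-2.199, -2.241, -0.002]
ft_force: [2.2, 17.0, -6.0]
opening: 0.0149
```

Call:
servo_tool(slide=[[-1, 0, 0], [0, 0, 0]], twist=[0, 0], claw=[-1, -1])

```text
time: 12.92
ee_pos: [0.4566, 0.0795, 0.0422]
tcp_rot: [-2.197, -2.242, -0.003]
ft_force: [3.3, 15.4, -5.1]
opening: 0.0149
```

```bash
python3 - <<'E'
from plan import *
from h import *
plan([])
im,d,p=snap('wrist','w12')
cv2.imwrite('pics/w12b.png',cv2.resize(im[:200],None,fx=1.5,fy=1.5)[:,:,::-1])
from rel import *
print(rel('w12',(391,25),.05))
E
```

```text
now [0.4566 0.0795 0.0422] 91.15 t 12.925 F [ 3.3 15.4 -5.1] op 0.0149 tilt [-2.0e-04  3.2e-03 -1.0e+00]
[111.39264748  -0.11173131  -7.49092851]
```

View pics/w12b.png

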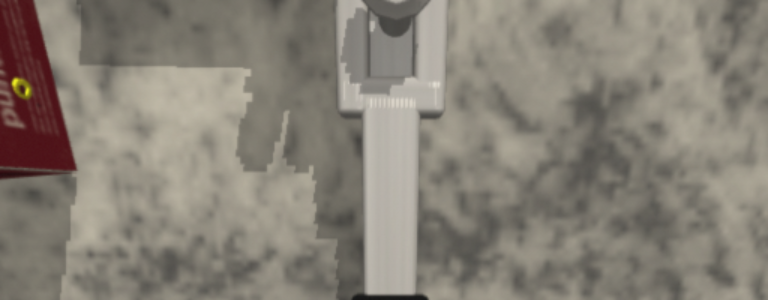

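Call:
servo_tool(slide=[[2, 0, 0], [2, 0, 0], [2, 0, 0], [0, 0, 0]], twist=[0, 0, 0, 0], claw=[-1, -1, -1, -1])

```text
time: 13.48
ee_pos: [0.4562, 0.0819, 0.0423]
tcp_rot: [2.203, 2.239, -0.001]
ft_force: [1.8, -1.5, -2.4]
opening: 0.0147
```

Call:
servo_tool(slide=[[0, 0, 2], [0, 0, 2], [0, 0, 2], [0, 0, 0]], twist=[0, 0, 0, 0], claw=[-1, -1, -1, -1], grip_force=20)

```text
time: 13.98
ee_pos: [0.4563, 0.0824, 0.0361]
tcp_rot: [-2.202, -2.24, 0.0]
ft_force: [1.8, 0.3, -1.4]
opening: 0.0152
```

Call:
servo_tool(slide=[[0, 0, 2], [0, 0, 1], [0, 0, 1]], twist=[0, 0, 0], claw=[-1, -1, -1])

```text
time: 14.35
ee_pos: [0.4564, 0.082, 0.0327]
tcp_rot: [2.203, 2.239, 0.001]
ft_force: [1.1, -2.2, 5.5]
opening: 0.0148
```

```bash
python3 - <<'E'
from plan import *
from h import *
plan([])
im,d,p=snap('wrist','w13')
cv2.imwrite('pics/w13b.png',cv2.resize(im,None,fx=1.5,fy=1.5)[:,:,::-1])
E
```

```text
now [0.4564 0.082  0.0327] 90.94 t 14.35 F [ 1.1 -2.2  5.5] op 0.0148 tilt [ 5.e-04 -0.e+00 -1.e+00]
```

View pics/w13b.png

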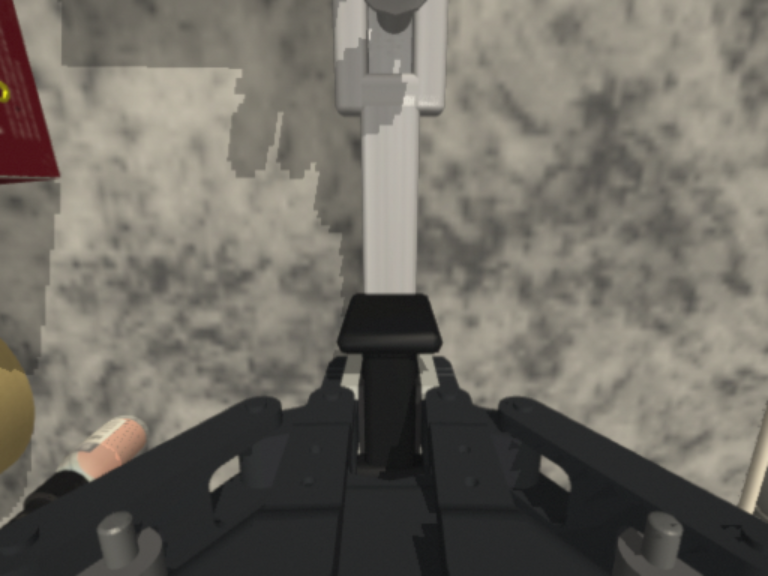

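Call:
servo_tool(slide=[[-1, 0, 1], [-1, 0, 1], [-1, 0, 1]], twist=[0, 0, 0], claw=[-1, -1, -1])

```text
time: 14.78
ee_pos: [0.4565, 0.0806, 0.0296]
tcp_rot: [-2.201, -2.241, -0.002]
ft_force: [0.3, 5.4, 8.1]
opening: 0.0153
```

Call:
servo_tool(slide=[[-1, 0, 1], [0, 0, 1], [0, 0, 1]], twist=[0, 0, 0], claw=[-1, -1, -1])

```text
time: 15.15
ee_pos: [0.4565, 0.079, 0.0266]
tcp_rot: [-2.202, -2.241, -0.001]
ft_force: [0.8, 1.8, 8.1]
opening: 0.0152
```

Call:
servo_tool(slide=[[0, 0, 1], [0, 0, 1], [0, 0, 0]], twist=[0, 0, 0], claw=[-1, -1, -1])

```text
time: 15.52
ee_pos: [0.4565, 0.0784, 0.0245]
tcp_rot: [2.203, 2.24, 0.001]
ft_force: [0.4, 0.5, 5.8]
opening: 0.0149
```

```bash
python3 - <<'E'
from plan import *
from h import *
plan([])
im,d,p=snap('wrist','w14')
cv2.imwrite('pics/w14b.png',cv2.resize(im,None,fx=1.5,fy=1.5)[:,:,::-1])
C=cloud(p,d)
for u,v in [(390,200),(390,280),(390,130),(350,50),(430,50),(390,345)]: print(C[int(v/1.5),int(u/1.5)].round(4))
E
```

```text
now [0.4565 0.0784 0.0245] 90.97 t 15.525 F [0.4 0.5 5.8] op 0.0149 tilt [ 4.e-04  3.e-04 -1.e+00]
[0.4551 0.1399 0.0262]
[0.4556 0.1118 0.0229]
[0.4547 0.1618 0.028 ]
[0.4422 0.1837 0.0299]
[0.4661 0.1845 0.0286]
[0.4556 0.1024 0.0633]
```

View pics/w14b.png

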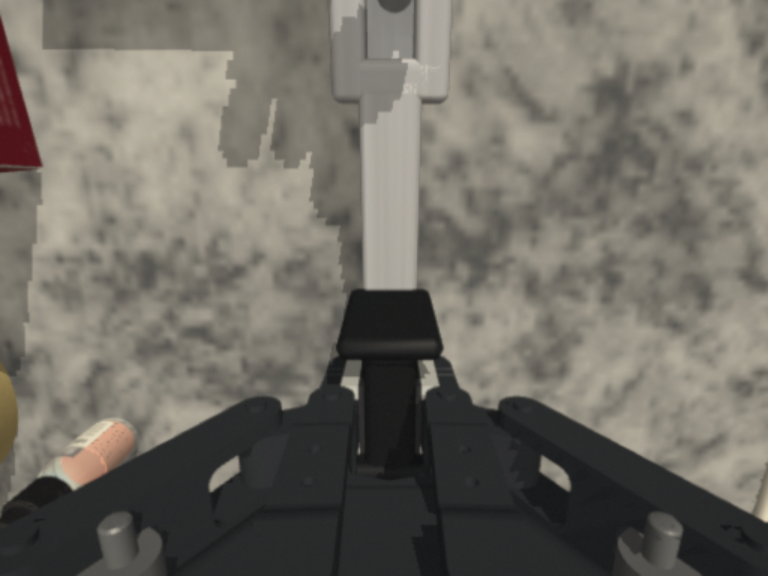

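Call:
servo_tool(slide=[[0, 0, 1], [0, 0, 1], [0, 0, 0]], twist=[0, 0, 0], claw=[-1, -1, -1])

```text
time: 15.95
ee_pos: [0.4566, 0.078, 0.0228]
tcp_rot: [2.203, 2.239, 0.001]
ft_force: [0.4, -2.6, 10.7]
opening: 0.0149
```

Call:
servo_tool(slide=[[0, 0, 0], [0, 0, 0], [0, 0, 0], [0, 0, 0]], twist=[0, 0, 0, 0], claw=[-0.5, -0.2, 0.2, 0.2])

```text
time: 16.45
ee_pos: [0.4562, 0.0784, 0.0222]
tcp_rot: [-2.202, -2.24, 0.001]
ft_force: [-0.4, 0.1, 0.1]
opening: 0.0511
```

Call:
servo_tool(slide=[[0, 0, 0], [0, 0, 0]], twist=[0, 0], claw=[0.2, 0.2])

```text
time: 16.7
ee_pos: [0.4563, 0.0785, 0.0223]
tcp_rot: [-2.202, -2.24, 0.0]
ft_force: [0.2, -0.3, -0.9]
opening: 0.0513
```

```bash
python3 - <<'E'
from plan import *
from h import *
plan([])
im,d,p=snap('wrist','w15')
cv2.imwrite('pics/w15b.png',cv2.resize(im,None,fx=1.5,fy=1.5)[:,:,::-1])
E
```

```text
now [0.4563 0.0785 0.0223] 90.97 t 16.7 F [ 0.2 -0.3 -0.9] op 0.0513 tilt [-0. -0. -1.]
```

View pics/w15b.png

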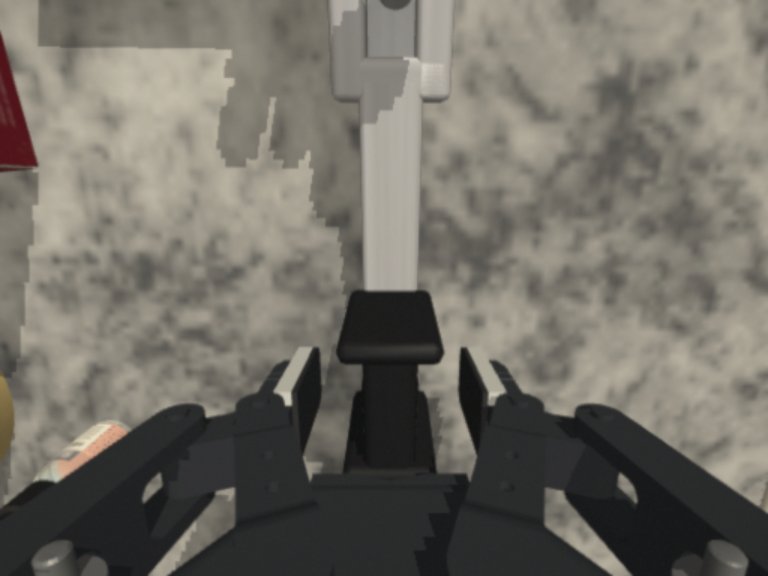

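Released. I'll rise straight up and look from above.

Call:
servo_tool(slide=[[0, 0, -20], [0, 0, -40], [0, 0, -45], [0, 0, -45], [0, 0, 0]], twist=[0, 0, 0, 0, 0], claw=[0.2, 0.2, 0.2, 0.2, 0.2])

```text
time: 17.38
ee_pos: [0.4579, 0.0787, 0.175]
tcp_rot: [2.201, 2.239, 0.008]
ft_force: [0.4, 0.0, 0.1]
opening: 0.0511
```

```bash
python3 - <<'E'
from plan import *
from h import *
plan([])
im,d,p=snap('wrist','w16')
cv2.imwrite('pics/w16b.png',cv2.resize(im,None,fx=1.5,fy=1.5)[:,:,::-1])
cv2.imwrite('pics/w16c.png',cv2.resize(im[40:190,190:330],None,fx=4,fy=4,interpolation=cv2.INTER_CUBIC)[:,:,::-1])
E
```

```text
now [0.4579 0.0787 0.175 ] 90.98 t 17.375 F [0.4 0.  0.1] op 0.0511 tilt [ 0.0052  0.0019 -1.    ]
```

View pics/w16b.png

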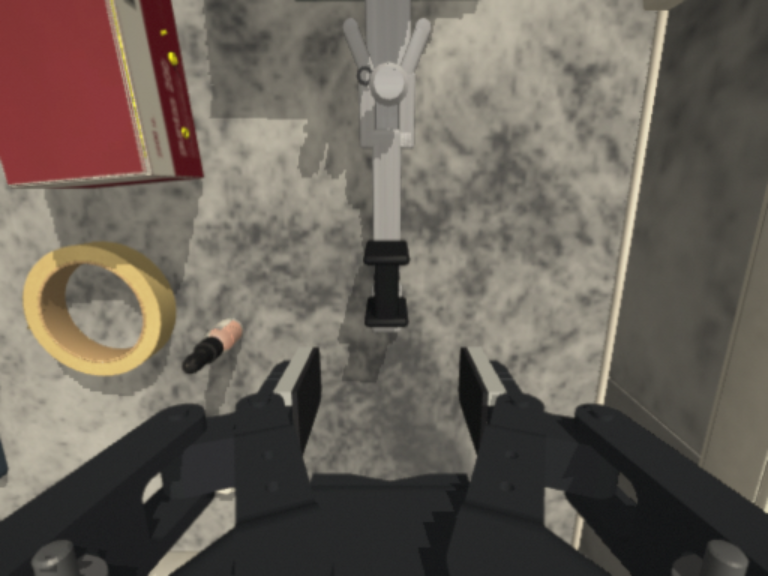

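View pics/w16c.png

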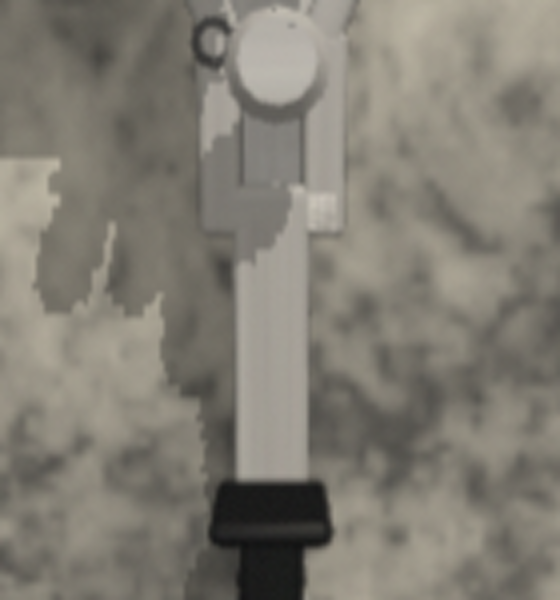

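Call:
servo_tool(slide=[[35, 0, 0], [35, 0, 0], [35, 0, 0], [0, 0, 0]], twist=[0, 0, 0, 0], claw=[0.2, 0.2, 0.2, 0.2])

```text
time: 17.92
ee_pos: [0.4535, 0.186, 0.1707]
tcp_rot: [-2.197, -2.244, 0.003]
ft_force: [-1.1, -1.1, -0.5]
opening: 0.0513
```

```bash
python3 - <<'E'
from plan import *
from h import *
plan([])
im,d,p=snap('wrist','w17')
cv2.imwrite('pics/w17b.png',cv2.resize(im,None,fx=1.5,fy=1.5)[:,:,::-1])
cv2.imwrite('pics/w17c.png',cv2.resize(im[120:240,200:320],None,fx=4.5,fy=4.5,interpolation=cv2.INTER_CUBIC)[:,:,::-1])
L=load('w16');print(plane(L,[[389/1.5,81/1.5]],.053))
E
```

```text
now [0.4535 0.186  0.1707] 91.23 t 17.925 F [-1.1 -1.1 -0.5] op 0.0513 tilt [-2.2e-03 -5.0e-04 -1.0e+00]
[[0.45564792 0.20502928 0.053     ]]
```

View pics/w17b.png

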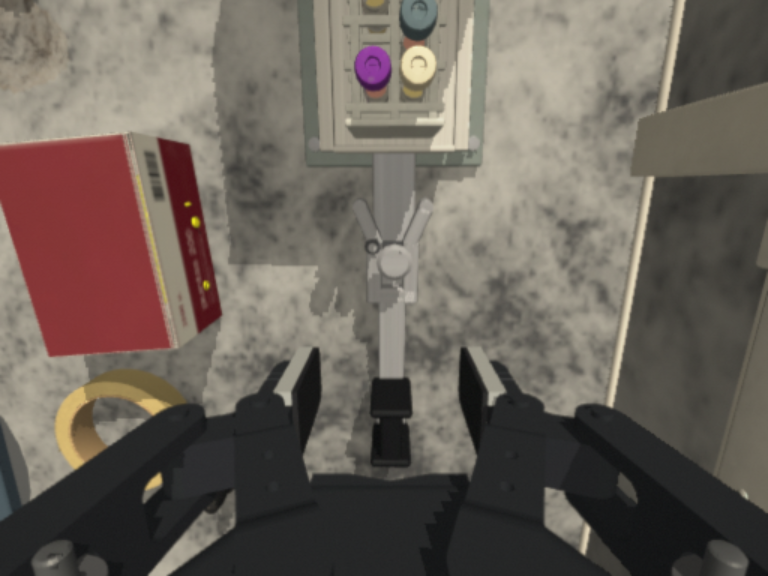

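View pics/w17c.png

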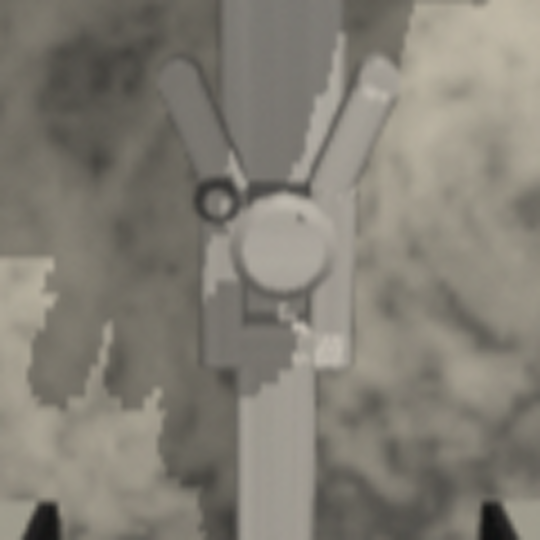

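```bash
python3 - <<'E'
from h import *
def pin(f,roi):
    L=load(f);im=cv2.cvtColor(L['im'],cv2.COLOR_RGB2GRAY);x0,y0,x1,y1=roi
    a=cv2.resize(im[y0:y1,x0:x1],None,fx=4,fy=4,interpolation=cv2.INTER_CUBIC)
    c=cv2.HoughCircles(a,cv2.HOUGH_GRADIENT,1,100,param1=80,param2=12,minRadius=30,maxRadius=62)
    print(f,c); 
    for q in (c[0][:2] if c is not None else []):
        uv=[x0+(q[0]+.5)/4-.5,y0+(q[1]+.5)/4-.5]; print(plane(L,[uv],.053)[0].round(4),plane(L,[uv],.050)[0].round(4))
pin('w1',(235,85,275,130));pin('w16',(235,35,285,85));pin('w17',(240,150,290,200))
L=load('w12');print('stop edge',plane(L,[[391/1.5,y/1.5] for y in (20,25)],.047))
L=load('w13');print('w13 edge',plane(L,[[391/1.5,y/1.5] for y in (12,16)],.047))
a=[cv2.resize(load(f)['im'][0:30,235:290],None,fx=10,fy=8,interpolation=cv2.INTER_CUBIC) for f in('w12','w13')]
cv2.imwrite('pics/cmp.png',np.vstack(a)[:,:,::-1])
E
```

```text
w1 None
w16 [[[96.5 84.5 39.1]]]
[0.4552 0.2036 0.053 ] [0.4552 0.2043 0.05  ]
w17 [[[ 90.5 102.5  35.9]
  [ 78.5   2.5  51.1]]]
[0.4549 0.2044 0.053 ] [0.4549 0.2038 0.05  ]
[0.4515 0.2282 0.053 ] [0.4515 0.228  0.05  ]
stop edge [[0.45415331 0.19319762 0.047     ]
 [0.45418093 0.19187951 0.047     ]]
w13 edge [[0.45440331 0.19421331 0.047     ]
 [0.45442002 0.19324339 0.047     ]]
```

View pics/cmp.png

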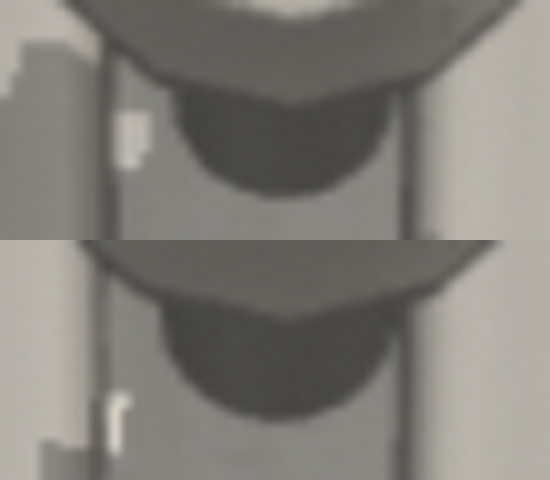

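```bash
python3 - <<'E'
from h import *
a=[cv2.resize(load(f)['im'][0:30,235:290],None,fx=10,fy=8,interpolation=cv2.INTER_CUBIC) for f in('w14','w15')]
cv2.imwrite('pics/cmp2.png',np.vstack(a)[:,:,::-1])
for f,r in(('w11',None),('w12',23.9),('w13',21.75)):
    if r: print(f,plane(load(f),[[263.5,r]],.017))
E
```

```text
w12 [[0.45570966 0.19866454 0.017     ]]
w13 [[0.45591921 0.1989135  0.017     ]]
```

View pics/cmp2.png

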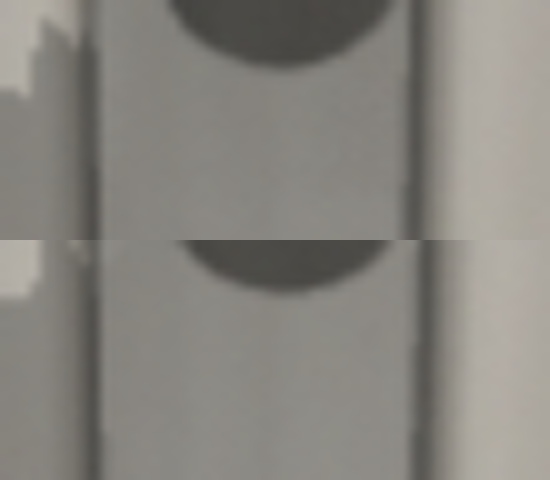

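```bash
python3 - <<'E'
from h import *
for f,r in(('w12',23.9),('w13',21.75),('w14',67/8-.5),('w15',(292-240)/8-.5)): print(f,plane(load(f),[[263.5,r]],.017)[0].round(4))
im,d,p=snap('top','t18')
cv2.imwrite('pics/t18b.png',cv2.resize(im[140:270,100:420],None,fx=2.5,fy=2.5,interpolation=cv2.INTER_CUBIC)[:,:,::-1])
E
```

```text
w12 [0.4557 0.1987 0.017 ]
w13 [0.4559 0.1989 0.017 ]
w14 [0.4558 0.1986 0.017 ]
w15 [0.4555 0.1986 0.017 ]
```

View pics/t18b.png

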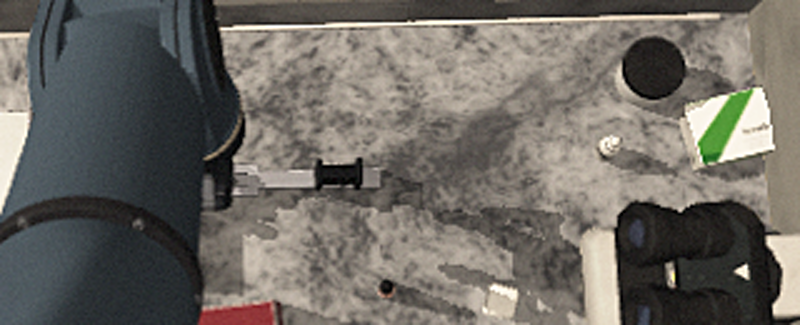

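```bash
python3 - <<'E'
from h import *
print(arm.job_done())
E
```

```text
the job is handed in; nothing more can be done
None
```

The job is done and handed in at about 18 s. The sledge is drawn fully out to its front stop, and the hook is left hitched to the pin with the latch shut.

- **Hitching:** I took the hook by its grip and pushed it along the bay axis with at most about 11 N. The sledge ran back to its rear stop, the force dropped as the latch snapped over, and the pin then met the throat.
- **Drawing out:** I drew the sledge about 120 mm at roughly 3 N until the front stop answered with 17 N. I then lowered the hook onto the sledge's tongue and the worktop, released it and rose clear.

**Last checks:**
- **Latch:** the wrist picture shows the dark tongue lying straight across the slot behind the pin.
- **Sledge:** the foot of the pin stayed at y = 0.1986–0.1989 m from reaching the front stop through release. The pin-head readings scatter by about 2 mm (0.2036–0.2057 m), which I put down to measuring error.
- **Bottle and jar:** by eye in the top view, both stand where they were.
- **Arm:** it hangs free above the hook with about 1 N on the wrist, within the sensor's noise.

The hook does not lie flat. Its mouth rests on the 17 mm high tongue and its heel on the worktop, a tilt of about 6°. No check failed.

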